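Set the file press screw: seat it, back off a quarter turn and hold

ROBOT

A 6-joint arm with a two-finger parallel gripper is mounted at the origin on the work surface. World frame = base frame: x ahead of the robot, y to its left, z up, the work surface at z = 0. Lengths are in mm, angles in rad, forces in N, time in s.
With the tool pointing down it reaches from about 225 to 725 mm from the base axis. Payload 3.1 kg.
Tool frame: the origin (TCP) lies on the centre line of the jaws, within the pads' length; the fingertips stand 22 mm ahead of it and the grasp point (between the pads) lies 3 mm ahead of it; z points along the fingers, y is the line along which they close (so a half turn about z gives the same grasp; the last joint's range is limited). The gripper opens to 85 mm and grips with 20 to 120 N. Pads are 22 mm wide; open, the fingers measure 114 mm over their backs; the gripper's body (76 mm by 85 mm) begins 54 mm behind the grasp point. The pads swing forward as they close: fully open they stand 13 mm farther back than shut.
Start: joints at [-1.341, 0.048, 0.099, 1.622, 0, 1.443], TCP at [183.847, -491.75, 253.312] pointing down, gripper open.
Joint ranges: [-2.91, 2.91], [-0.99, 1.94], [-1.21, 1.42], [-2.12, 2.29], [-1.49, 1.47], [-3.14, 3.14]. Speed limits (rad/s): [2.79, 2.79, 3.14, 3.14, 3.14, 3.14].

INTERFACE

Orientations are given as [roll, pitch, yaw] about the fixed x, y, z axes, in that order (R = Rz(yaw) Ry(pitch) Rx(roll)).
In Python, from cell import env gives the robot as it stands. The module is installed in compiled form; this text tells all that it offers. Calls block until the motion is done:
- env.move_ptp(position, orientation): joint-space move of the TCP to a pose.
- env.servo_line(position, speed=150, frame=None, f_stop=None): straight line of the TCP; frame=None keeps the orientation; speed is the mean speed in mm/s. With f_stop (N) it stops when the force on the tool has changed by that much, and returns True; else False.
- env.move_joints(angles): joint-space move.
- env.set_gripper(opening): finger opening in mm; the grip force is fixed at half the most; returns when the fingers have stopped.
- env.wait(seconds).
- env.ik(position, orientation): joint angles nearest the present ones, or None.
- env.get_state(): the state.
- env.capture(name): name is "side" or "top" or "wrist"; returns the picture (420x560x3 uint8, blue, green, red); there is no depth.
- env.camera_model(name): a dict with "fx", "fy", "cx", "cy" (pixels), "world_from_camera" (4x4, takes a point from camera to world coordinates). Camera axes: x right, y up, looking along -z (the intrinsics and any distortion apply to the point x, -y, -z); pixel columns grow to the right and rows downward; lengths in mm; the calibration is good to about 2 mm. A picture is of the moment at which its call begins: read the wrist's pose just before it. camera_model takes no time and is no camera call; for the wrist camera it gives the pose at the moment of the call.
A pose or a line that the arm cannot do raises env.PlanningError and nothing moves.
- env.close_job(): hands the job in; it is judged then, once.
Trained networks look in the newest picture that a camera, given by its name, has taken for a name from the list of things; names that differ only in an ending like _2 or _b are one class to them, and where a whole thing is asked for, a point or a joint stands for the part that bears it (a point fixed in the world has none). Each returns a list of dicts, best first, with "p" (0 to 1); they miss things now and then, are a little off and sometimes report something else, mostly with a low value. They report only what shows in the picture. A call takes as long as a camera call.
- env.cut_out(camera, query): "mask" (420x560 bool, what is visible of it) and "extent" ([centre column, centre row, width, height] in pixels, round what is visible of it).
The state is a dict: "t": time; "q": joint angles; "qvel": joint speeds; "effort": joint torques, N m; "eef_pos": TCP position; "eef_rot": TCP orientation; "wrist_force": force on the tool from outside, world axes, zero at the start; "moment": the same for the moment, N m; "width": finger opening in mm; "grasp_force": force on a finger pad.
Only numpy, scipy, OpenCV 4.12 (cv2) and the standard library are available. Lean on these libraries where they do the work, as an engineer would, in place of code of your own. Each camera call takes 0.05 s, during which the arm holds its last target. There are 200 camera calls.

TASK

A case file lies in the small screw press on the desk. Grip the wing screw on top of the press and turn it clockwise (seen from above) until it seats, then back it off a quarter turn so that the file is held but not crushed, and finish while still holding the wing there with the fingers, standing still, so that a colleague can set the lock ring. Leave the jar, the ink pad and the stamp beside the press where they are.

Things in the scene. Friction and masses are not known exactly. Their poses are not given: they have to be found in the camera images.
- press: file press bolted to the desk: grey base 200 x 290 x 20 mm with a brown case on it, two posts, a grey crossbar 46 mm (x) by 290 mm (y), top 122 mm above the desk. The highest fixed parts reach 132 mm: post nuts 122 mm either side of the screw, and a fixed lock ring, 38 mm across, around it. Origin: underside centre, on the screw's axis; y along the crossbar. Place and yaw vary
- wing_mid (a point): centre of the screw's steel wing, on its vertical axis, 164 mm above the desk when seated, up to 3.6 mm higher unscrewed (5 mm a turn). The wing is an upright flat bar 12 mm thick (y), 30 mm high (z), 82 mm long over its two round ears (x); its axes turn with it. Grip it from above across its thickness
- wing (a joint): angle of the wing screw in rad, growing as it turns clockwise seen from above (which lowers it); hard stop at 4.5, where it is seated; the lower stop is 0. It starts between 1.0 and 2.7, so it needs 1.8 to 3.5 rad to seat. Friction about 0.06 N m; it stays where it is left
- jar: loose pale jar with a white lid, 68 mm across, 85 mm high, beside the press; origin at the centre of its underside. Not to be moved
- ink_pad: loose black ink pad, 75 x 115 x 16 mm, beside the press; origin at the centre of its underside. Not to be moved
- stamp: loose wooden hand stamp, foot 26 x 50 mm, 62 mm high with a turned handle, beside the press; origin at the centre of its underside. Not to be moved

How it is judged:
By the outcome, as a careful person would: the job done as asked, in the order asked, and still so for the second after the job is handed in, while the arm keeps its last pose, push and grip.
It also fails if it takes over 72 s, if anything falls off the work surface, if the arm or the gripper's body presses on something with over 40 N, if the wrist force passes 120 N, or if a joint passes its speed limit or range.

## Working session

There is one attempt and no reset: what is moved stays moved. The work goes in short steps, each a Python script; the robot and the scene stay as the last script left them, time stands still between calls to the robot, and variables do not carry over. Pictures are saved under pics/ and viewed, at most 10 in all, crops included, and the job is handed in when it is done.

```bash
mkdir -p pics
python3 - <<'E'
from cell import env
import cv2,numpy as np
ims=[]
for c in("top","side"):
    im=env.capture(c); ims.append(im)
    for q in("wing","press","jar","ink_pad","stamp"):
        for d in env.cut_out(c,q)[:2]: print(c,q,round(d["p"],2),np.round(d["extent"],1))
    m=env.camera_model(c); print({k:np.round(v,3).tolist() for k,v in m.items()})
cv2.imwrite("pics/a.png",cv2.resize(ims[0],(800,600)));cv2.imwrite("pics/b.png",cv2.resize(ims[1],(800,600)))
s=env.get_state();print(s["t"],s["eef_rot"],s["width"])
E
```

```text
top wing 0.79 [349.7 188.9  33.4  23.2]
top press 0.81 [343.7 205.  119.6  75.6]
top jar 0.76 [260.5 197.4  22.3  31.9]
top ink_pad 0.93 [421.2 189.2  42.5  32.9]
top stamp 0.68 [414.1 235.7  19.9  13.8]
top stamp 0.46 [348.1 187.8  36.8  25.3]
{'fx': 413.049, 'fy': 413.049, 'cx': 274.516, 'cy': 210.933, 'world_from_camera': [[-0.044, 0.973, -0.225, 317.244], [-0.999, -0.042, 0.013, 49.028], [0.004, 0.226, 0.974, 1101.825], [0.0, 0.0, 0.0, 1.0]]}
side wing 0.68 [313.5 257.5  15.   32.2]
side jar 0.97 [298.2 217.   26.5  33.4]
side ink_pad 0.69 [350.2 390.8  35.6  57.3]
side stamp 0.87 [287.  383.2  16.2  34.9]
{'fx': 429.446, 'fy': 429.446, 'cx': 277.742, 'cy': 216.082, 'world_from_camera': [[0.982, 0.146, -0.121, 408.549], [-0.189, 0.767, -0.613, -612.766], [0.003, 0.625, 0.78, 929.583], [0.0, 0.0, 0.0, 1.0]]}
0.6 [3.14148792e+00 2.40323523e-05 3.57779716e-01] 85.45147708013224
```

View pics/a.png

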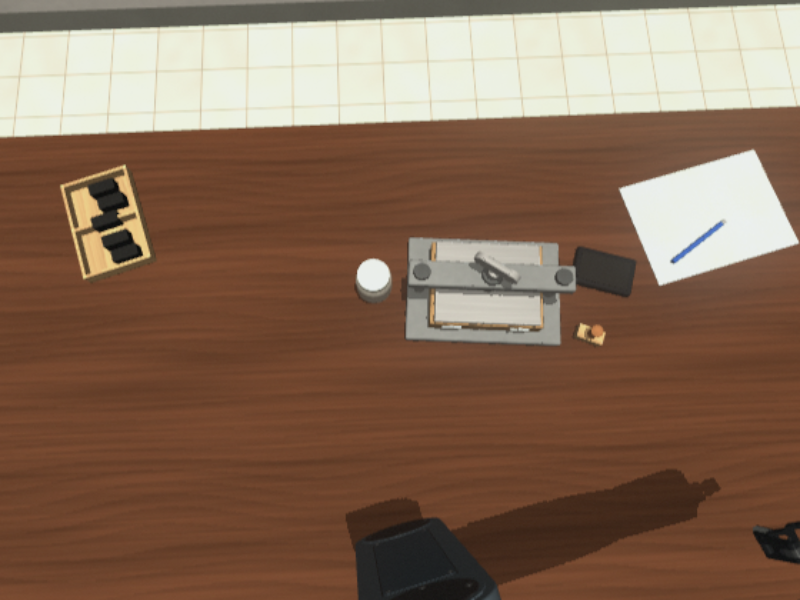

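View pics/b.png

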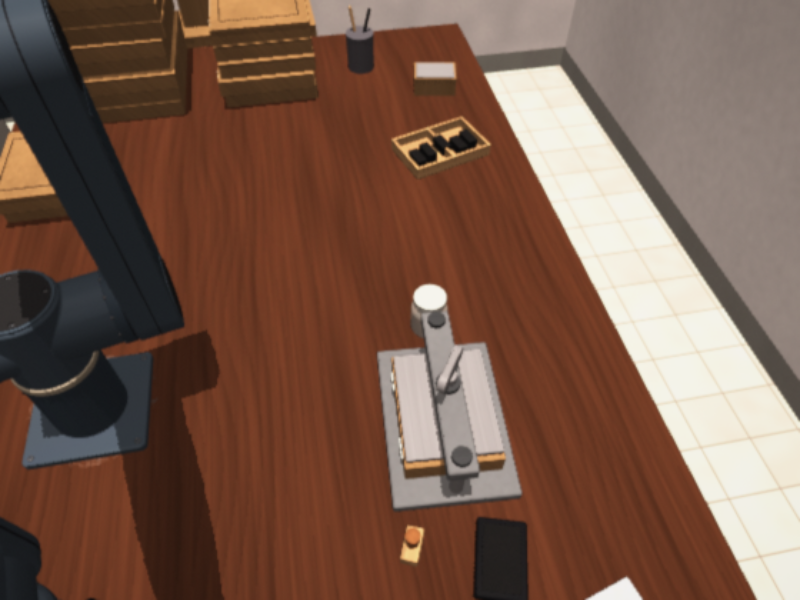

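The top picture shows the press at about (345,205) in native pixels, with the wing at (349,188) lying diagonally. The jar is to the left at (261,197), and the ink pad and stamp are to the right. The side picture agrees, with the wing at (313,257). Next I triangulate the wing and look at it from above with the wrist camera.

```bash
cat > h.py <<'E'
from cell import env
import cv2,numpy as np
def ray(m,u,v):
    T=np.array(m["world_from_camera"]); d=np.array([(u-m["cx"])/m["fx"],-(v-m["cy"])/m["fy"],-1.])
    d=T[:3,:3]@d; return T[:3,3],d/np.linalg.norm(d)
def tri(rs):
    A=0;b=0
    for o,d in rs:
        P=np.eye(3)-np.outer(d,d);A=A+P;b=b+P@o
    x=np.linalg.solve(A,b); return x,[round(float(np.linalg.norm((np.eye(3)-np.outer(d,d))@(x-o))),1) for o,d in rs]
def atz(m,u,v,z):
    o,d=ray(m,u,v); return o+d*(z-o[2])/d[2]
def wing(cam):
    m=env.camera_model(cam); im=env.capture(cam); r=env.cut_out(cam,"wing")
    return m,im,r
E
python3 - <<'E'
from h import *
rs=[]
for c in("top","side"):
    m,im,r=wing(c); ys,xs=np.nonzero(r[0]["mask"]); rs.append(ray(m,xs.mean(),ys.mean()))
x,e=tri(rs);print(x,e)
m=env.camera_model("top")
# crossbar nuts, z=132 (top picture 800x600 -> native)
a=atz(m,422*.7,271*.7,132);b=atz(m,564*.7,277*.7,132);print(a,b,(a+b)/2,np.linalg.norm(a-b))
for q,z in(("jar",85),("ink_pad",16),("stamp",30)):
    d=env.cut_out("top",q)[0];print(q,atz(m,*d["extent"][:2],z))
w=env.camera_model("wrist")["world_from_camera"];s=env.get_state();print(np.round(w,3),s["eef_pos"],env.camera_model("wrist")["fx"])
for yaw in np.arange(-3,3.1,.5):
    for z in (167,330):
        q=env.ik([x[0],x[1],z],[np.pi,0,yaw]);print(round(yaw,1),z,None if q is None else np.round(q,2))
E
```

```text
Traceback (most recent call last):
IndexError: list index out of range
```

```bash
cat >> h.py <<'E'
def wing(cam):
    for _ in range(6):
        m=env.camera_model(cam); im=env.capture(cam); r=env.cut_out(cam,"wing")
        if r: return m,im,r
E
python3 - <<'E'
from h import *
rs=[]
for c in("top","side"):
    m,im,r=wing(c); ys,xs=np.nonzero(r[0]["mask"]); rs.append(ray(m,xs.mean(),ys.mean()));print(r[0]["p"],r[0]["extent"])
x,e=tri(rs);print(x,e)
m=env.camera_model("top")
a=atz(m,422*.7,271*.7,132);b=atz(m,564*.7,277*.7,132);print(a,b,(a+b)/2,np.linalg.norm(a-b))
for q,z in(("jar",85),("ink_pad",16),("stamp",30)):
    for d in env.cut_out("top",q)[:1]:print(q,atz(m,*d["extent"][:2],z))
w=env.camera_model("wrist")["world_from_camera"];s=env.get_state();print(np.round(w,3),s["eef_pos"],env.camera_model("wrist")["fx"])
for yaw in np.arange(-3,3.1,.5):
    for z in (167,330):
        q=env.ik([x[0],x[1],z],[np.pi,0,yaw]);print(round(yaw,1),z,None if q is None else np.round(q,2))
E
```

```text
0.69 [348.1, 188.3, 33.6, 24.4]
0.56 [313.7, 259.0, 18.0, 32.8]
[ 581.88038683 -139.82414855  163.29929262] [0.8, 0.8]
[592.46442864 -17.54069987 132.        ] [ 571.42675037 -258.91260798  132.        ] [ 581.94558951 -138.22665392  132.        ] 242.28698258431618
jar [592.75931706  70.04523494  85.        ]
ink_pad [ 609.52492221 -367.19842055   16.        ]
stamp [ 482.25755742 -321.86969993   30.        ]
[[ 3.50000e-01  8.92000e-01  2.84000e-01  2.56155e+02]
 [-9.37000e-01  3.34000e-01  1.07000e-01 -4.65667e+02]
 [ 0.00000e+00 -3.03000e-01  9.53000e-01  3.76196e+02]
 [ 0.00000e+00  0.00000e+00  0.00000e+00  1.00000e+00]] [ 183.84073971 -491.76430075  253.32294008] 330.8314396225948
-3.0 167 [-0.35  0.24  0.14  1.47  0.   -0.49]
-3.0 330 [-0.35  0.29  0.53  1.81  0.   -0.49]
-2.5 167 [-0.35  0.24  0.14  1.47  0.   -0.99]
-2.5 330 [-0.35  0.29  0.53  1.81  0.   -0.99]
-2.0 167 [-0.35  0.24  0.14  1.47  0.   -1.49]
-2.0 330 [-0.35  0.29  0.53  1.81  0.   -1.49]
-1.5 167 [-0.35  0.24  0.14  1.47  0.   -1.99]
-1.5 330 [-0.35  0.29  0.53  1.81  0.   -1.99]
-1.0 167 [-0.35  0.24  0.14  1.47  0.   -2.49]
-1.0 330 [-0.35  0.29  0.53  1.81  0.   -2.49]
-0.5 167 [-0.35  0.24  0.14  1.47  0.   -2.99]
-0.5 330 [-0.35  0.29  0.53  1.81  0.   -2.99]
0.0 167 [-0.35  0.24  0.14  1.47  0.    2.79]
0.0 330 [-0.35  0.29  0.53  1.81  0.    2.79]
0.5 167 [-0.35  0.24  0.14  1.47  0.    2.29]
0.5 330 [-0.35  0.29  0.53  1.81  0.    2.29]
1.0 167 [-0.35  0.24  0.14  1.47  0.    1.79]
1.0 330 [-0.35  0.29  0.53  1.81  0.    1.79]
1.5 167 [-0.35  0.24  0.14  1.47  0.    1.29]
1.5 330 [-0.35  0.29  0.53  1.81  0.    1.29]
2.0 167 [-0.35  0.24  0.14  1.47  0.    0.79]
2.0 330 [-0.35  0.29  0.53  1.81  0.    0.79]
2.5 167 [-0.35  0.24  0.14  1.47  0.    0.29]
2.5 330 [-0.35  0.29  0.53  1.81  0.    0.29]
3.0 167 [-0.35  0.24  0.14  1.47  0.   -0.21]
3.0 330 [-0.35  0.29  0.53  1.81  0.   -0.21]
```

Run:
```python
from h import *
C=np.array([581.9,-139.]);out=[];ims=[]
for i,yaw in enumerate((-2.17,-1.2,-3.0)):
    p=C-15*np.array([np.cos(yaw),np.sin(yaw)])
    env.move_ptp([*p,265],[np.pi,0,yaw]); env.wait(.3)
    m,im,r=wing("wrist")
    ys,xs=np.nonzero(r[0]["mask"]);ims.append(im)
    cv2.imwrite(f"pics/w{i}.png",im);np.save(f"w{i}.npy",r[0]["mask"])
    out.append(ray(m,xs.mean(),ys.mean()))
    pts=np.array([atz(m,u,v,179)[:2] for u,v in zip(xs,ys)],np.float32)
    print(r[0]["p"],r[0]["extent"],pts.mean(0),cv2.minAreaRect(pts),cv2.fitLine(pts,2,0,.01,.01).ravel(),env.get_state()["q"][5])
print(tri(out),env.get_state()["t"])
v=ims[0].copy();v[np.load("w0.npy")^cv2.erode(np.load("w0.npy").astype(np.uint8),np.ones((3,3))).astype(bool)]=(0,0,255)
cv2.imwrite("pics/c.png",v)
```

```text
0.73 [281.3, 208.6, 33.8, 117.1] [ 580.05634 -144.29263] ((581.0616455078125, -141.8437042236328), (79.97051239013672, 20.872055053710938), 60.946712493896484) [ 5.7314968e-01  8.1945068e-01  5.8005627e+02 -1.4429272e+02] -1.2938554326981093
0.9 [283.2, 207.9, 108.9, 79.7] [ 584.0234 -144.113 ] ((586.9306640625, -144.31781005859375), (78.76925659179688, 24.718772888183594), 55.135841369628906) [ 5.6086344e-01  8.2790834e-01  5.8402258e+02 -1.4411288e+02] -2.2686630215886394
0.96 [280.8, 210.3, 96.8, 92.4] [ 578.69165 -141.21179] ((577.631591796875, -138.59934997558594), (79.15086364746094, 24.327281951904297), 55.27521896362305) [   0.57923436    0.81516105  578.69183    -141.21182   ] -0.47661238043647003
(array([ 582.33302883, -141.08059857,  164.46184724]), [0.5, 0.4, 0.2]) 7.075
```

View pics/c.png

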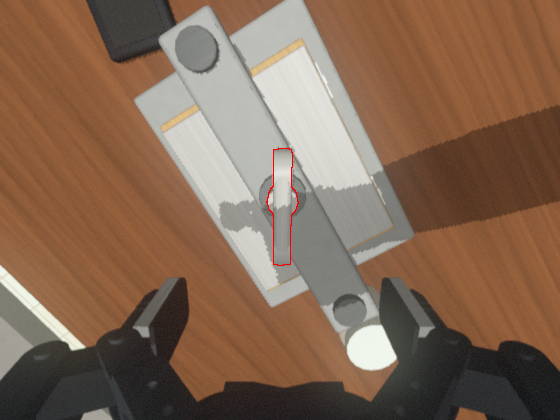

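The wrist view shows the wing upright at columns 274–292 and rows 149–265, and the mask fits it. The axis is at (582.3, -141.1), mid height is about 165, and the heading is 0.963 rad. I can grip at yaw -2.179 (q6 about -1.3), which leaves over 4 rad of clockwise travel.

Run:
```python
from h import *
R=[np.pi,0,.963-np.pi]
env.move_ptp([582.3,-141.1,235],R)
print(env.servo_line([582.3,-141.1,169],speed=60,f_stop=15))
s=env.get_state();print(s["t"],s["eef_pos"],s["wrist_force"],s["moment"])
env.set_gripper(40);env.set_gripper(0);env.wait(.3)
s=env.get_state()
for k in("t","q","eef_pos","eef_rot","wrist_force","moment","width","grasp_force"):print(k,np.round(s[k],3))
cv2.imwrite("pics/d.png",env.capture("wrist"))
```

```text
False
9.1417 [ 582.65827887 -141.23792523  169.71542408] [ 0.3528476  -0.98734217  0.08301124] [-0.00155523 -0.07556137  0.02260463]
t 10.3
q [-0.35   0.238  0.143  1.476  0.    -1.313]
eef_pos [ 582.154 -141.006  169.366]
eef_rot [ 3.141  0.    -2.179]
wrist_force [-2.976  2.461  4.751]
moment [0.306 0.563 0.067]
width 19.175
grasp_force 58.953
```

View pics/d.png

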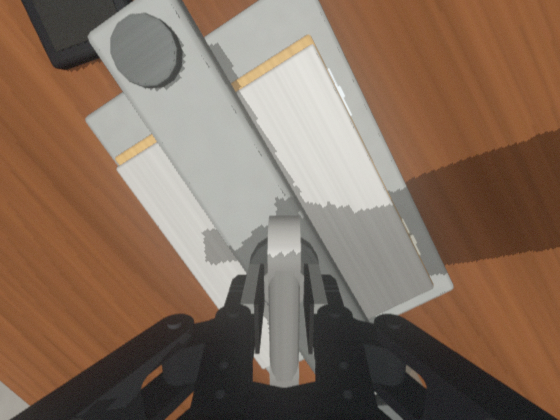

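The fingers straddle the wing at about (285,290), but the opening is 19 mm where the bar is 12 mm. The tips are probably on the hub below the wing, so I'll raise and regrip.

Run:
```python
from h import *
im=cv2.imread("pics/w0.png");cv2.imwrite("pics/e.png",cv2.resize(im[130:280,210:360],(600,600),interpolation=cv2.INTER_CUBIC))
env.set_gripper(40)
env.servo_line([582.3,-141.1,176],speed=60)
env.set_gripper(0);env.wait(.3)
s=env.get_state()
for k in("t","q","eef_pos","eef_rot","wrist_force","moment","width","grasp_force"):print(k,np.round(s[k],3))
```

```text
t 11.608
q [-0.35   0.237  0.156  1.49   0.    -1.313]
eef_pos [ 582.119 -140.956  176.135]
eef_rot [ 3.141 -0.    -2.178]
wrist_force [-1.199  1.188  1.999]
moment [0.128 0.321 0.061]
width 10.823
grasp_force 59.279
```

View pics/e.png

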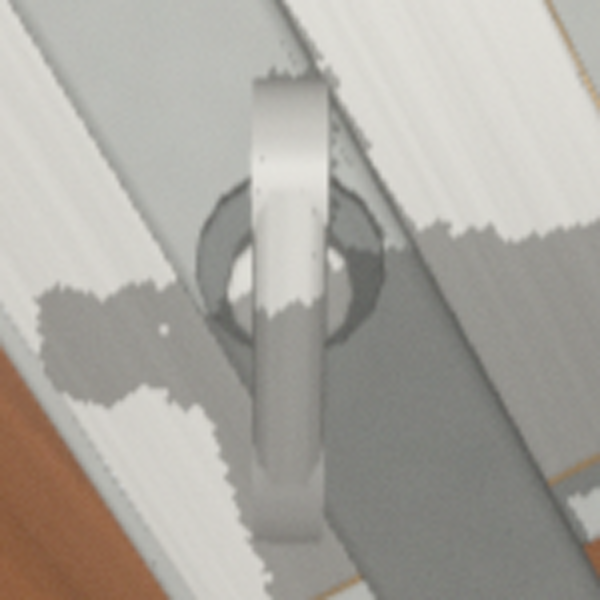

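The width is now 10.8 mm, so the pads hold the bar itself. The crop shows the hub lying below the bar, at about (240–350, 240–340). Next I turn in small steps, following the thread down, and watch the moment about z.

```bash
cat > turn.py <<'E'
from h import *
def step(y,z):
    q=env.ik([582.3,-141.1,z],[np.pi,0,y]); env.move_joints(q); return env.get_state()
E
python3 - <<'E'
from turn import *
y0=.963-np.pi;z0=176.;a=0;s=env.get_state();t0=s["t"];b=s["moment"][2]
while a<3.6:
    a+=.1; s=step(y0-a,z0-.796*a)
    print(f'{a:.2f} t{s["t"]:.2f} mz{s["moment"][2]:.3f} q6 {s["q"][5]:.3f} eff{s["effort"][5]:.2f} F{np.round(s["wrist_force"],1)} w{s["width"]:.2f}')
    if abs(s["moment"][2])>.35 or s["t"]>45 or np.linalg.norm(s["wrist_force"])>40: break
E
```

```text
0.10 t11.86 mz-0.033 q6 -1.215 eff0.03 F[-2.7  2.7  4.1] w11.20
0.20 t12.11 mz-0.101 q6 -1.116 eff0.00 F[-3.8  2.9  3.5] w10.81
0.30 t12.36 mz-0.026 q6 -1.016 eff-0.00 F[-4.9  2.9  4.5] w11.09
0.40 t12.61 mz-0.062 q6 -0.916 eff-0.00 F[-5.7  3.8  5.4] w10.94
0.50 t12.86 mz-0.013 q6 -0.816 eff-0.00 F[-4.8  3.1  6. ] w10.88
0.60 t13.11 mz-0.029 q6 -0.716 eff-0.00 F[-6.5  4.9  5.6] w11.07
0.70 t13.36 mz-0.079 q6 -0.616 eff-0.00 F[-6.7  5.   6. ] w11.20
0.80 t13.61 mz-0.045 q6 -0.516 eff-0.00 F[-6.9  5.1  6.6] w10.91
0.90 t13.86 mz-0.067 q6 -0.416 eff-0.00 F[-7.   6.9  6. ] w11.25
1.00 t14.11 mz-0.018 q6 -0.316 eff-0.00 F[-6.8  7.   5.6] w11.12
1.10 t14.36 mz-0.007 q6 -0.216 eff-0.00 F[-5.9  7.   6.4] w10.97
1.20 t14.61 mz-0.047 q6 -0.116 eff-0.00 F[-6.6  8.1  5.4] w11.14
1.30 t14.86 mz-0.047 q6 -0.016 eff-0.00 F[-5.5  8.3  5.6] w10.39
1.40 t15.11 mz-0.051 q6 0.084 eff-0.00 F[-6.1  8.8  6.3] w10.95
1.50 t15.36 mz-0.029 q6 0.184 eff-0.00 F[-5.   9.8  5.5] w10.90
1.60 t15.61 mz-0.073 q6 0.284 eff-0.00 F[-4.6 10.8  5. ] w11.23
1.70 t15.86 mz-0.041 q6 0.384 eff-0.01 F[-5.5 10.6  6.4] w10.94
1.80 t16.11 mz-0.091 q6 0.484 eff-0.01 F[-4.7 11.5  4.7] w11.06
1.90 t16.36 mz-0.035 q6 0.584 eff-0.01 F[-3.4 11.   5. ] w10.91
2.00 t16.61 mz-0.022 q6 0.684 eff-0.01 F[-3.3 12.2  4.7] w10.89
2.10 t16.86 mz-0.065 q6 0.784 eff-0.01 F[-2.9 12.7  5.5] w10.59
2.20 t17.11 mz0.017 q6 0.884 eff-0.01 F[-2.3 12.9  4.2] w10.69
2.30 t17.36 mz-0.037 q6 0.984 eff-0.01 F[-1.2 13.1  4.6] w10.93
2.40 t17.61 mz-0.056 q6 1.084 eff-0.01 F[-1.2 12.7  4.8] w11.08
2.50 t17.86 mz2.190 q6 1.177 eff2.17 F[-1.5 11.4  4.8] w10.66
```

The moment jumped to 2.2 N m between 2.4 and 2.5 rad, so the wing is on the stop. I'll unload in fine steps to find the seat angle exactly.

Run:
```python
from turn import *
y0=.963-np.pi;z0=176.
def show(a,s):print(f'{a:.2f} t{s["t"]:.2f} mz{s["moment"][2]:.3f} q6 {s["q"][5]:.3f} yaw{s["eef_rot"][2]:.3f} eff{s["effort"][5]:.2f} F{np.round(s["wrist_force"],1)} w{s["width"]:.2f}')
env.wait(.3);show(2.5,env.get_state())
for a in(2.48,2.46,2.44,2.42,2.40,2.42,2.44,2.46,2.48): s=step(y0-a,z0-.796*min(a,2.44));env.wait(.1);show(a,env.get_state())
cv2.imwrite("pics/f.png",env.capture("wrist"))
```

```text
2.50 t18.16 mz2.119 q6 1.177 yaw1.619 eff2.12 F[-2.2 10.6  5.5] w11.03
2.48 t18.51 mz1.775 q6 1.158 yaw1.638 eff1.78 F[-1.  11.7  4.3] w11.01
2.46 t18.86 mz1.476 q6 1.139 yaw1.657 eff1.41 F[-1.4 11.7  4.1] w10.80
2.44 t19.21 mz0.974 q6 1.120 yaw1.675 eff0.99 F[-1.  11.4  4.5] w10.91
2.42 t19.56 mz0.345 q6 1.103 yaw1.693 eff0.33 F[-0.6 12.8  3.7] w11.00
2.40 t19.91 mz0.122 q6 1.083 yaw1.712 eff0.05 F[-0.8 11.7  3.2] w10.99
2.42 t20.26 mz0.261 q6 1.103 yaw1.693 eff0.29 F[-0.3 12.3  5.4] w11.37
2.44 t20.61 mz0.964 q6 1.120 yaw1.675 eff0.96 F[-1.3 10.8  4.1] w10.90
2.46 t20.96 mz1.369 q6 1.139 yaw1.657 eff1.38 F[-1.  11.3  4.4] w10.86
2.48 t21.31 mz1.759 q6 1.158 yaw1.638 eff1.75 F[-1.4 11.4  5. ] w11.22
```

View pics/f.png

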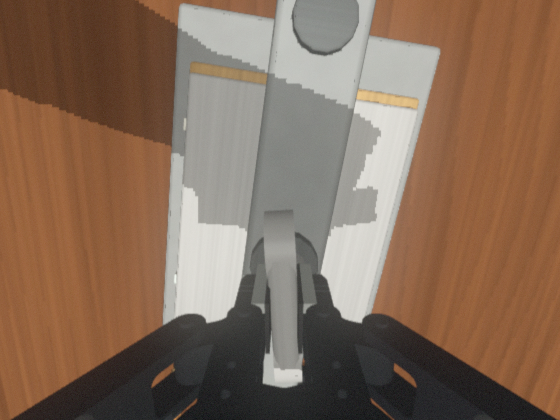

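The picture shows the wing still between the fingers at (280,290). The loading is elastic and repeatable, and the seat is at a = 2.405. I'll back off 1.571 rad to a = 0.834.

Run:
```python
from turn import *
y0=.963-np.pi;z0=176.
for a in [*np.linspace(2.405,.834,17)]: s=step(y0-a,z0-.796*a)
env.wait(1);s=env.get_state()
for k in("t","q","qvel","eef_pos","eef_rot","wrist_force","moment","width","grasp_force"):print(k,np.round(s[k],3))
cv2.imwrite("pics/g.png",env.capture("wrist"))
for c in("top","side"):
    env.capture(c)
    for q in("jar","ink_pad","stamp"):
        for d in env.cut_out(c,q)[:1]: print(c,q,round(d["p"],2),np.round(d["extent"],1))
```

```text
t 26.608
q [-0.349  0.237  0.154  1.492  0.002 -0.483]
qvel [ 0.     0.001  0.001 -0.001  0.001 -0.001]
eef_pos [ 581.05  -139.232  175.465]
eef_rot [ 3.138e+00 -2.000e-03 -3.008e+00]
wrist_force [-6.421  5.838  5.948]
moment [1.021 1.1   0.086]
width 11.216
grasp_force 59.956
top jar 0.96 [260.  196.4  24.3  30.9]
top ink_pad 0.79 [432.5 192.8  25.6  30.8]
top stamp 0.59 [419.8 236.2  11.9  13.5]
side jar 0.89 [293.9 217.1  21.7  37.6]
side ink_pad 0.95 [350.3 389.6  37.2  60.9]
side stamp 0.75 [287.4 382.7  17.5  31. ]
```

View pics/g.png

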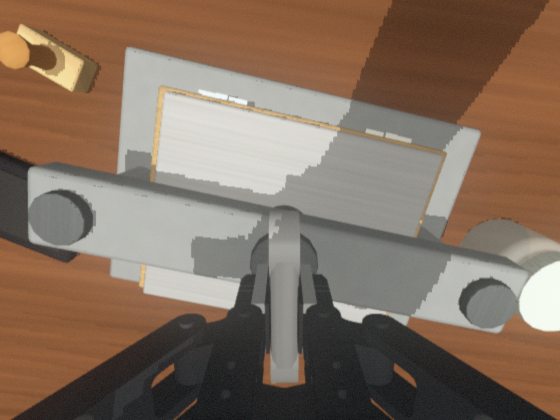

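The wing is straight between the pads again at column 285, as in the first grip. It is a quarter turn back from the seat and still held. The loose things are where they were; the top camera's narrower ink pad and stamp boxes come from the arm covering part of them.

```bash
python3 -c "
from cell import env
print(env.close_job())"
```

```text
the job is handed in; nothing more can be done
None
```

The wing screw was turned clockwise 2.4 rad until it seated, backed off a quarter turn (1.571 rad), and handed in with the fingers still holding it; the jar, ink pad and stamp did not move, as far as the cameras show.

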